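# Feed a pipette-tip box down its guide lane

### The arm

A 6-joint arm with a two-finger parallel gripper is mounted at the origin on the work surface; the furniture and walls round the work are solid. World frame = base frame: x ahead of the robot, y to its left, z up, the work surface at z = 0. Lengths are in mm, angles in rad, forces in N, time in s.
With the tool pointing down it reaches from about 325 to 875 mm from the base axis. Payload 4.4 kg.
Tool frame: the origin (TCP) lies on the centre line of the jaws, within the pads' length; the fingertips stand ahead of it and the grasp point (between the pads) lies 6 mm ahead of it (ctrl.tcp_to_tips is the z of the fingertips in the tool frame, in mm); z points along the fingers, y is the direction in which the jaws open and shut (so a half turn about z gives the same grasp; the last joint's range is limited). The gripper opens to 85 mm and grips with 20 to 120 N. Pads are 22 mm wide; open, the fingers measure 114 mm over their backs; the gripper's body (76 mm by 85 mm) begins 54 mm behind the grasp point. The pads swing forward as they close: fully open they stand 13 mm farther back than shut.
Start: joints at [-1.47, 0.207, 1.542, -0, 1.393, -0.15], TCP at [143.247, -556.873, 256.282] pointing down, gripper open.
Joint ranges: [-2.73, 2.73], [-0.86, 2.22], [0.23, 2.46], [-1.11, 4.25], [0.08, 2.63], [-2.82, 2.82]. Speed limits (rad/s): [2.79, 2.79, 3.14, 3.14, 3.14, 3.14].

### API

Orientations are given as a 3x3 rotation matrix whose columns are the frame's x, y, z axes.
In Python, from plant import ctrl, sensors, optics gives the robot as it stands. Calls block until the motion is done:
- ctrl.move_ptp(position, orientation): joint-space move of the TCP to a pose.
- ctrl.move_l(position, rot=None, vel=150, threshold=None): straight line of the TCP; rot=None keeps the orientation; vel is the mean speed in mm/s. With threshold (N) it stops when the force on the tool has changed by that much, and returns True; else False.
- ctrl.set_joints(angles): joint-space move.
- ctrl.gripper_to(opening, force=None): finger opening in mm; force is the grip in N (None keeps the last); returns when the fingers have stopped.
- ctrl.hold(seconds).
- ctrl.solve_ik(position, orientation): joint angles nearest the present ones, or None.
- sensors.read_state(): the state.
- optics.grab_frame(name): name is "scene" or "top" or "wrist"; returns (picture, depth): 480x640x3 uint8, red, green, blue; 480x640 float32, mm along the optical axis (not along the pixel's ray), 0 where there is no reading.
- optics.camera_params(name): a dict with "mtx" (3x3 intrinsics, pixels), "R" (3x3) and "t" (3): a world point X has camera coordinates R X + t; the wrist camera has in their place "T_tool_cam" (4x4, takes a point from camera to tool coordinates, whose origin is the TCP and whose axes are the flange's). Camera axes: x right, y down, z forward; pixel columns grow to the right and rows downward; lengths in mm; the calibration is good to about 2 mm. A picture is of the moment at which its call begins: read the wrist's pose just before it. camera_params takes no time and is no camera call.
A pose or a line that the arm cannot do raises ctrl.MotionError and nothing moves.
- ctrl.finish_job(): hands the job in, once; it reports no verdict.
The state is a dict: "t": time; "q": joint angles; "qvel": joint speeds; "tau": joint torques, N m; "eef_pos": TCP position; "eef_rot": TCP orientation; "force": force on the tool from outside, world axes, zero at the start; "wrist_torque": the same for the moment, N m; "grip_width": finger opening in mm.
Only numpy, scipy, OpenCV 4.12 (cv2) and the standard library are available. Lean on these libraries where they do the work, as an engineer would, in place of code of your own. Each camera call takes 0.05 s, during which the arm holds its last target.

### The job

Without grasping or lifting it, push the pipette-tip box along the bench into the lane between the two low guide rails until it is fully home against the end stop. The box may stand askew and off to one side in front of the lane, so line it up as needed: neither the box nor the robot may touch either rail at any time. Leave the vial, the small beaker and the loose cap round the lane where they are.

Things in the scene. Friction and masses are not known exactly. Their poses are not given: they have to be found in the camera images.
- tip_box: closed pipette-tip box, blue base with clear lid, 84 (own x) x 120 (own y) x 73 mm high, 0.13 to 0.25 kg, loose on the bench; sides flat and upright (base to 50 mm height, lid 1 mm proud of it). Origin under its centre; own x points to the lid hinge, down the lane within 0.25 rad. Starts wholly before the lane mouth, up to 35 mm off the middle line to either side
- lane: the lane, fixed to the bench: two dark steel rails and an end stop, no floor plate. Origin on the bench in the middle of the stop's near face; own x runs down the lane (away from the robot and to its left) into the stop, own y across, to the left looking down the lane. The mouth is at own x = -164 mm. Home, the box has its origin at own x = -42 mm, y = 0, axes along the lane's
- rail_left: left guide rail (looking down the lane), part of the lane and with the same origin and axes as the lane: inner face at own y = +74 mm, 8 mm thick, 25 mm high, from own x = -164 to +12 mm; a 3 mm high foot with screw heads lies outside it, out to y = +103 mm. Must not be touched
- rail_right: right guide rail, mirror image of the left one: same origin and axes as the lane, inner face at own y = -74 mm. Must not be touched. The gap between the rails is 148 mm, 28 mm more than the box's width
- end_stop: end stop, a dark steel bar across the far end of the lane, 30 mm high, same origin and axes as the lane: near face at own x = 0, 12 mm thick. Rigid; the box may press on it
- vial: bystander: small vial with black cap, 22 mm diameter, 54 mm high, standing on the bench beyond the stop, left of its middle; origin under its centre
- small_beaker: bystander: small clear beaker, 54 x 60 mm, 60 mm high, standing on the bench well to the left of the lane; origin under its centre
- loose_cap: bystander: blue screw cap, 52 mm diameter, 30 mm high, lying on the bench beyond the stop, right of its middle; origin under its centre

How it is judged:
By the outcome, as a careful person would: the job done as asked, in the order asked, and still so for the second after the job is handed in, with the robot touching nothing.
It also fails if it takes over 67 s, if anything falls off the work surface, if the arm or the gripper's body presses on something with over 40 N, if the wrist force passes 120 N, or if a joint passes its speed limit or range.

## Working session

There is one attempt and no reset: what is moved stays moved. The work goes in short steps, each a Python script; the robot and the scene stay as the last script left them, time stands still between calls to the robot, and variables do not carry over. Pictures are saved under pics/ and viewed, and the job is handed in when it is done.

```bash
ls; mkdir -p pics; python3 - <<'E'
from plant import ctrl,sensors,optics
import cv2
for n in("scene","top"):
    p,d=optics.grab_frame(n); cv2.imwrite(f"pics/{n}0.png",p[:,:,::-1])
    import numpy as np; np.savez(f"{n}0.npz",p=p,d=d)
    c=optics.camera_params(n); print(n,c)
print(sensors.read_state(), ctrl.tcp_to_tips)
E
```

```text
pics
scene {'mtx': array([[456.88868152,   0.        , 321.73456023],
       [  0.        , 456.88868152, 236.61417321],
       [  0.        ,   0.        ,   1.        ]]), 'R': array([[ 0.82229662, -0.56886662,  0.0147998 ],
       [-0.37062405, -0.55510982, -0.74464146],
       [ 0.43181718,  0.606831  , -0.66730058]]), 't': array([-609.88380182,  139.01943023,  729.63509365])}
top {'mtx': array([[520.20004108,   0.        , 320.23188478],
       [  0.        , 520.20004108, 245.83222494],
       [  0.        ,   0.        ,   1.        ]]), 'R': array([[ 0.00941266, -0.99945345,  0.03168917],
       [-0.99796924, -0.01138579, -0.0626719 ],
       [ 0.06299845, -0.03103491, -0.99753097]]), 't': array([-201.05971655,  597.91808577,  990.31005563])}
{'t': 0.1, 'q': array([-1.46948689e+00,  2.07364343e-01,  1.54285230e+00, -2.41020439e-05,
        1.39348014e+00, -1.50504846e-01]), 'qvel': array([ 0.00130778, -0.00394411, -0.00502231,  0.00099694,  0.00018977,
        0.00091673]), 'tau': array([-8.37794250e-04, -3.84092045e+01, -2.92548805e+01, -1.73081103e-04,
        4.82454969e-03,  1.72046680e-05]), 'eef_pos': array([ 143.18143754, -556.22196015,  255.20548523]), 'eef_rot': array([[ 9.68460935e-01,  2.49165330e-01, -2.36405633e-04],
       [ 2.49165271e-01, -9.68458722e-01,  2.09093565e-03],
       [ 2.92039574e-04, -2.08389357e-03, -9.99997786e-01]]), 'force': array([-0.36788235,  0.56979021, -0.81030186]), 'wrist_torque': array([ 0.03072794, -0.01891395, -0.02587001]), 'grip_width': 85.35447777418855} 25.0
```

View pics/scene0.png

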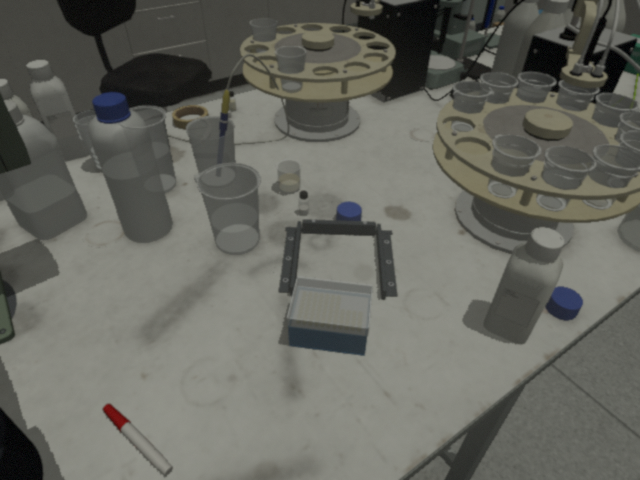

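View pics/top0.png

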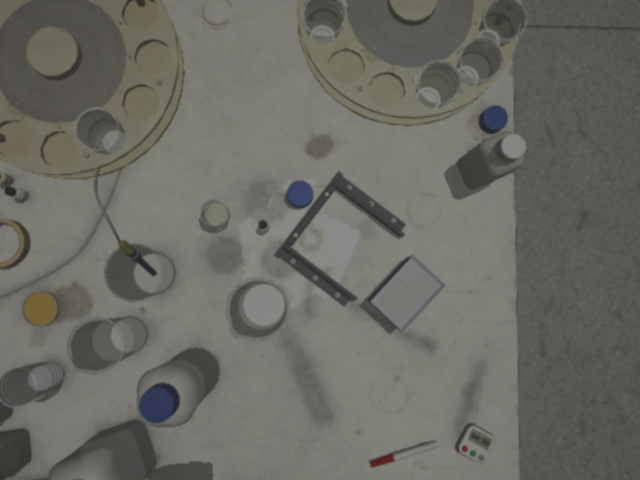

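The top view shows the lane opening to the lower right, with the stop from (338,175) to (280,255). The box is just before the mouth, its lid about (370-445, 257-332). The scene view agrees. Next I'll make a rough fix of the rails and box, then take a close wrist view.

```bash
cat > h.py <<'E'
import numpy as np,cv2
from plant import ctrl,sensors,optics
def ray(cam,uv,z,Rt=None):
    uv=np.atleast_2d(np.array(uv,float)); 
    c=optics.camera_params(cam)
    if Rt is None: R,t=c["R"],c["t"]
    else: R,t=Rt
    d=np.c_[(uv-[c["mtx"][0,2],c["mtx"][1,2]])/c["mtx"][0,0],np.ones(len(uv))]@R   # R^T d
    C=-R.T@t
    s=(z-C[2])/d[:,2]
    return (C+s[:,None]*d)[:,:2]
def wristRt(st):
    T=optics.camera_params("wrist")["T_tool_cam"]
    W=np.eye(4);W[:3,:3]=st["eef_rot"];W[:3,3]=st["eef_pos"]
    M=np.linalg.inv(W@T); return M[:3,:3],M[:3,3]
E
python3 - <<'E'
from h import *
print(optics.camera_params("wrist"))
p=np.load("top0.npz")["p"]
c=cv2.resize(p[150:350,240:470],None,fx=3.4,fy=3,interpolation=cv2.INTER_CUBIC)
c=cv2.convertScaleAbs(cv2.resize(p[155:345,250:460],None,fx=3,fy=3,interpolation=cv2.INTER_CUBIC),alpha=1.6)
cv2.imwrite("pics/topz.png",c[:,:,::-1])
print(ray("top",[[338,175],[280,255],[405,233],[350,302]],25))
print(ray("top",[[412,257],[445,288],[402,331],[368,298]],73))
E
```

```text
{'mtx': array([[425.20498456,   0.        , 325.41368853],
       [  0.        , 425.20498456, 241.86288528],
       [  0.        ,   0.        ,   1.        ]]), 'T_tool_cam': array([[-7.31753559e-04, -9.64529125e-01, -2.63975436e-01,
         6.61443435e+01],
       [ 9.99999002e-01, -3.86759500e-04, -1.35888411e-03,
         6.23745647e-01],
       [ 1.20858830e-03, -2.63976167e-01,  9.64528446e-01,
        -1.17909104e+02],
       [ 0.00000000e+00,  0.00000000e+00,  0.00000000e+00,
         1.00000000e+00]])}
[[ 739.20494039 -228.24045049]
 [ 581.14204426 -117.08774687]
 [ 626.78793154 -360.13045648]
 [ 491.8049655  -253.24221483]]
[[ 577.93763606 -363.77362285]
 [ 521.13893479 -425.16942039]
 [ 441.6475221  -345.05110839]
 [ 501.51762478 -282.13513393]]
```

View pics/topz.png

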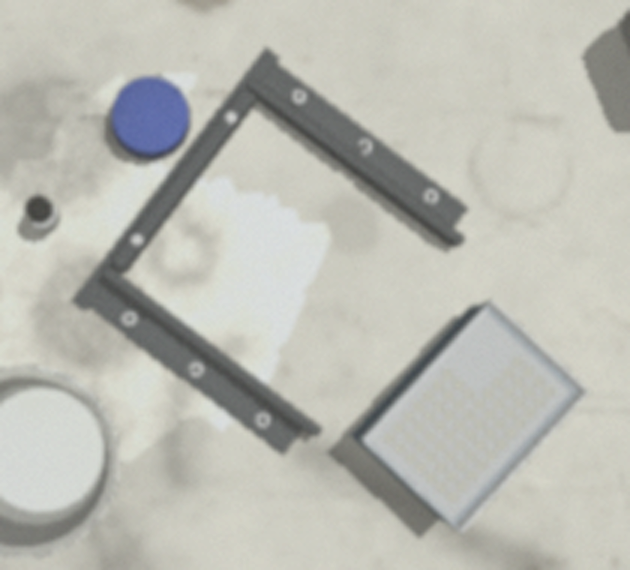

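```bash
cat >> h.py <<'E'
def Rdown(yaw,tilt=0.0):
    # tool x at yaw (horizontal), z down; tilt>0 swings fingertips forward (towards tool x)
    x=np.array([np.cos(yaw),np.sin(yaw),0]);z=np.array([0,0,-1.])
    xt=x*np.cos(tilt)-z*np.sin(tilt); zt=z*np.cos(tilt)+x*np.sin(tilt)
    return np.c_[xt,np.cross(zt,xt),zt]
def snap(name):
    ctrl.hold(0.2)
    st=sensors.read_state(); p,d=optics.grab_frame("wrist")
    Rt=wristRt(st); np.savez(name+".npz",p=p,d=d,R=Rt[0],t=Rt[1])
    cv2.imwrite(f"pics/{name}.png",p[:,:,::-1]); return p,d,Rt
E
python3 - <<'E'
from h import *
ctrl.move_ptp([610,-230,340],Rdown(0.93))
p,d,Rt=snap("w1"); s=sensors.read_state();print(s["t"],s["q"],s["eef_pos"])
E
```

```text
2.4167 [-4.94455424e-01  3.23508982e-01  1.22549393e+00 -6.73683364e-05
  1.59280169e+00  1.47610425e-01] [ 609.62314958 -230.75598479  339.90670682]
```

View pics/w1.png

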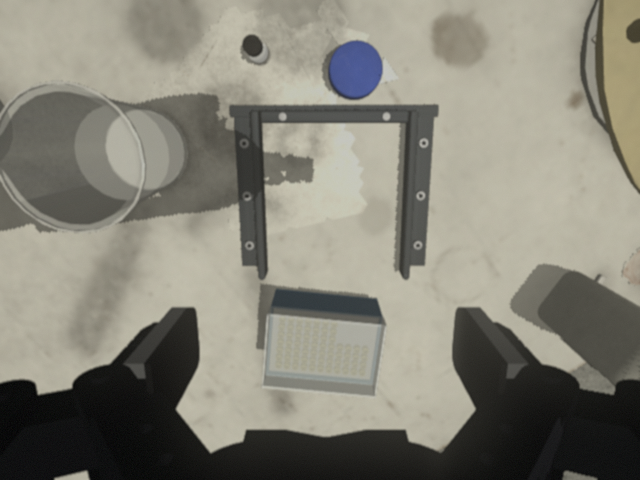

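The wrist view shows the lane upright, with the stop at row ~115 and the rail mouths at (263,277) and (405,277). The box lid is at (263-384, 313-395), slightly turned and left of centre. I'll zoom in to get the edges.

```bash
python3 - <<'E'
import numpy as np,cv2
p=np.load("w1.npz")["p"]
c=cv2.convertScaleAbs(cv2.resize(p[95:295,220:450],None,fx=3,fy=3,interpolation=cv2.INTER_CUBIC),alpha=1.8)
cv2.imwrite("pics/w1a.png",c[:,:,::-1])
c=cv2.convertScaleAbs(cv2.resize(p[265:405,240:400],None,fx=4,fy=4,interpolation=cv2.INTER_CUBIC),alpha=1.5)
cv2.imwrite("pics/w1b.png",c[:,:,::-1])
E
```

```text
(no output)
```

View pics/w1a.png

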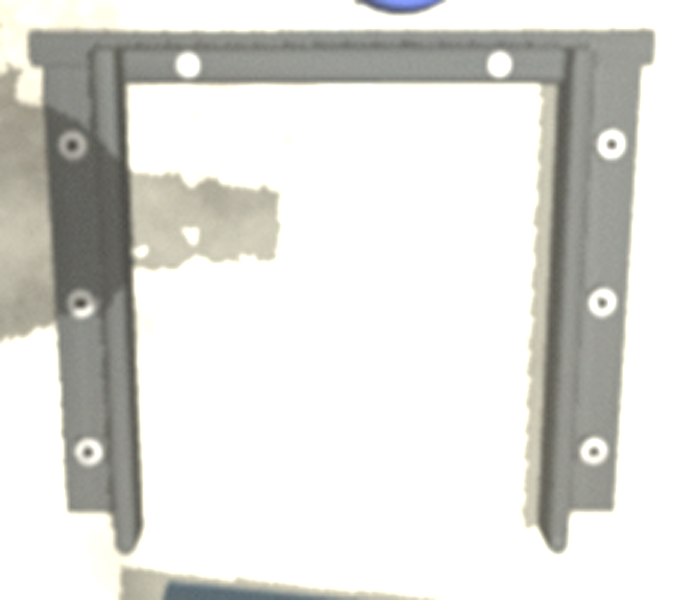

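View pics/w1b.png

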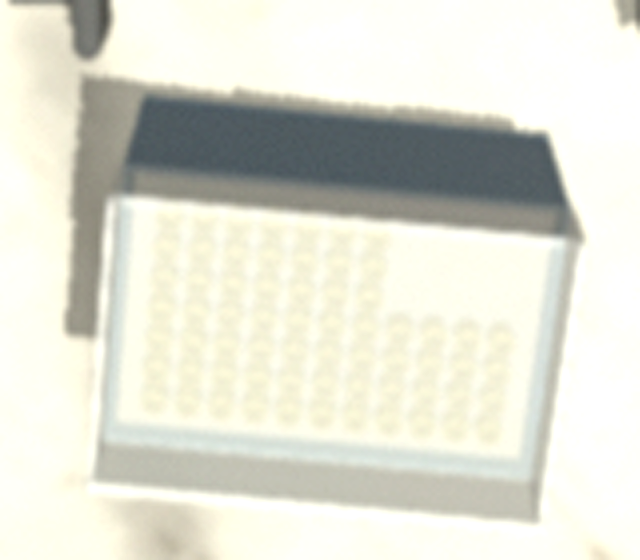

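```bash
cat >> h.py <<'E'
def ang(v): return np.arctan2(v[1],v[0])
E
python3 - <<'E'
from h import *
f=np.load("w1.npz");Rt=(f["R"],f["t"])
A=lambda x,z:ray("wrist",np.array(x)/3+[220,95],z,Rt)
B=lambda x,z:ray("wrist",np.array(x)/4+[240,265],z,Rt)
L=A([[127,85],[143,525]],0);R=A([[553,85],[541,520]],0)
print("L",L,ang(L[0]-L[1]),"R",R,ang(R[0]-R[1]))
S=A([[127,82],[553,82]],0);print("S",S,ang(S[0]-S[1])-np.pi/2)
sc=A([[72,145],[81,302],[88,451],[611,144],[602,302],[594,451]],3)
print("screws",sc,ang(sc[0]-sc[2]),ang(sc[3]-sc[5]),[ang(sc[i]-sc[i+3])-np.pi/2 for i in range(3)],np.linalg.norm(sc[:3]-sc[3:],axis=1))
print("tips of rails z25",A([[126,552],[557,552]],25))
T=B([[112,195],[582,238],[538,520],[93,487]],73)
F=B([[140,97],[548,135]],0)
print("lid",T,T.mean(0),np.linalg.norm(np.roll(T,-1,0)-T,axis=1),[ang(T[0]-T[1])-np.pi/2,ang(T[3]-T[2])-np.pi/2,ang(T[0]-T[3]),ang(T[1]-T[2])])
print("front bottom",F,ang(F[0]-F[1])-np.pi/2,np.linalg.norm(F[0]-F[1]))
# compose the lane frame
psi=np.mean([ang(L[0]-L[1]),ang(R[0]-R[1]),ang(S[0]-S[1])-np.pi/2]+[ang(sc[i]-sc[i+3])-np.pi/2 for i in range(3)]+[ang(sc[0]-sc[2]),ang(sc[3]-sc[5])])
u=np.array([np.cos(psi),np.sin(psi)]);v=np.array([-u[1],u[0]])
midv=np.mean([(L@v).mean(),(R@v).mean()]);print("half widths",(L@v).mean()-midv,"screw mid",(sc@v).mean()-midv)
O=u*(S@u).mean()+v*midv
print("lane",psi,O)
np.save("lane.npy",[psi,*O])
for n,X in(("lid",T),("F",F),("screws",sc),("tips",A([[126,552],[557,552]],25))): print(n,np.c_[(X-O)@u,(X-O)@v].round(1).tolist())
E
```

```text
L [[ 597.80130839 -136.74155805]
 [ 501.34230819 -265.12357053]] 0.9264358845105866 R [[ 715.63460541 -225.02968691]
 [ 623.1491733  -353.82245047]] 0.9480290557167117
S [[ 598.43121836 -135.96593464]
 [ 716.19402072 -224.20167663]] 0.9277647186443301
screws [[ 570.16048769 -141.15490332]
 [ 537.58395313 -185.39906261]
 [ 504.18023291 -229.8035162 ]
 [ 720.25379708 -253.1799439 ]
 [ 687.22934499 -297.4812806 ]
 [ 654.17881338 -342.11944164]] 0.9309597997335545 0.9318414610864286 [np.float64(0.9296229084701708), np.float64(0.9279448598384601), np.float64(0.9280765250987915)] [187.29017924 186.96568374 187.38847684]
tips of rails z25 [[ 498.05713425 -264.70227738]
 [ 622.34317737 -357.74691138]]
lid [[ 496.63408148 -286.83224812]
 [ 582.54017934 -365.58284522]
 [ 527.6415338  -424.76007425]
 [ 441.15688962 -347.81096849]] [ 511.99317106 -356.24653402] [116.5397537   80.72054087 115.76164545  82.43860233] [np.float64(0.8288279275368087), np.float64(0.8436770707683401), np.float64(0.832604365481839), np.float64(0.8228870621283608)]
front bottom [[ 493.40392703 -288.40228582]
 [ 580.63006563 -368.39159872]] 0.8286496240428236 118.34986030183889
half widths 74.47769218898702 screw mid -0.050854499047432
lane 0.9313344016373792 [ 657.68688272 -180.36214809]
lid [[-181.5, 65.7], [-193.5, -50.2], [-273.7, -41.5], [-263.6, 73.8]]
F [[-184.7, 67.3], [-196.9, -50.4]]
screws [[-20.8, 93.6], [-75.7, 93.4], [-131.3, 93.7], [-21.1, -93.7], [-76.3, -93.6], [-131.9, -93.7]]
tips [[-162.9, 77.8], [-163.4, -77.5]]
```

```bash
cat >> h.py <<'E'
psi,*O=np.load("lane.npy");psi=0.930;O=np.array(O);u=np.array([np.cos(psi),np.sin(psi)]);v=np.array([-u[1],u[0]])
def W(x,y,z): return [*(O+u*x+v*y),z]
def lane(X): X=np.atleast_2d(X)[:,:2]; return np.c_[(X-O)@u,(X-O)@v]
E
python3 - <<'E'
from h import *
R=Rdown(psi-np.pi/2,0.08)
ctrl.gripper_to(40)
ctrl.move_ptp(W(-228,125,200),R)
ctrl.move_l(W(-228,125,60),vel=120)
s=sensors.read_state();print(s["t"],s["q"],lane(s["eef_pos"]),s["eef_pos"][2],s["force"],s["grip_width"])
p,d,Rt=snap("w2")
p,d=optics.grab_frame("scene");cv2.imwrite("pics/s2.png",cv2.resize(p[150:400,180:480],None,fx=2.5,fy=2.3)[:,:,::-1])
E
```

```text
5.4167 [-0.77626582  0.2879701   1.9064012   0.01421024  0.86620112  1.42648416] [[-228.06243065  124.17492339]] 60.80997020408622 [ 0.01162686 -0.92181223 -0.20390869] 39.84935682779352
```

View pics/w2.png

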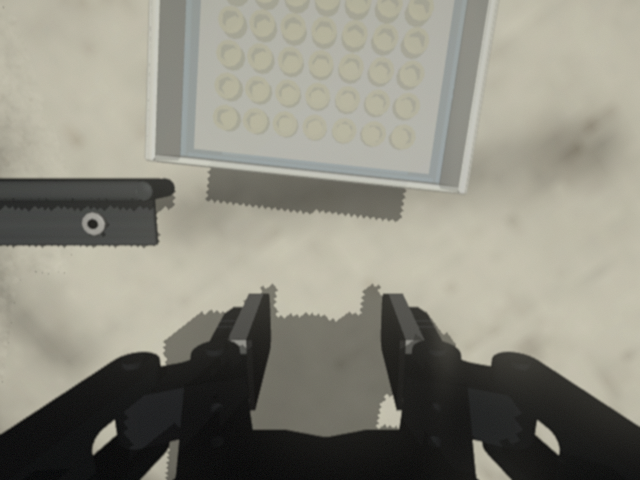

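View pics/s2.png

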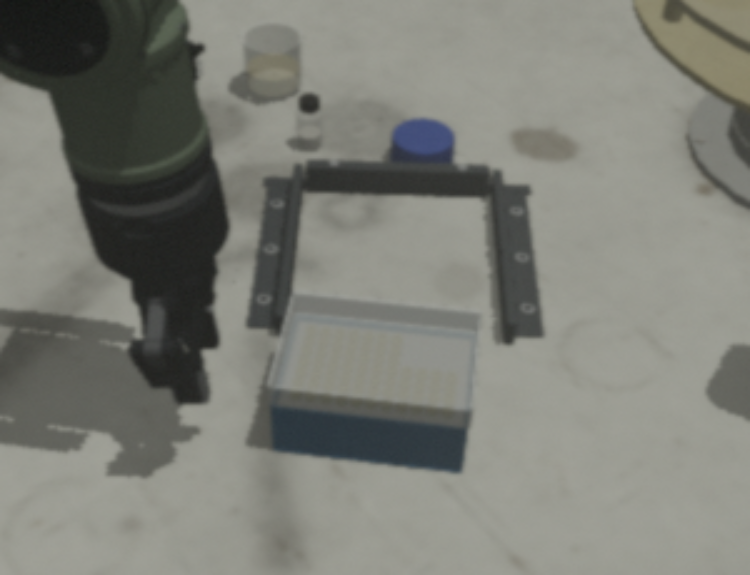

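The fingers (tips at (265,295) and (385,295)) sit left of the box, clear of the rail end at (173,185). The box's left face runs from (150,158) to (465,190), so its rear corner is nearer the fingers. I'll push right until the left face reaches about y=+62, then look.

```bash
python3 - <<'E'
from h import *
ctrl.move_l(W(-228,95,60),vel=80)
ctrl.move_l(W(-228,75,60),vel=25)
s=sensors.read_state();print(s["t"],lane(s["eef_pos"]),s["eef_pos"][2],s["force"])
p,d,Rt=snap("w3")
E
```

```text
7.1917 [[-227.97032878   74.83481202]] 60.03357301080251 [-0.37151788  0.27299635 -0.51198897]
```

View pics/w3.png

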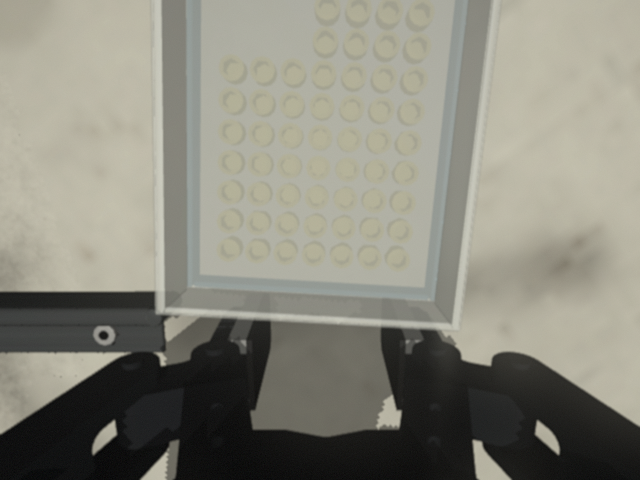

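```bash
python3 - <<'E'
from h import *
f=np.load("w2.npz");T=ray("wrist",[[150,158],[465,190]],73,(f["R"],f["t"]));print(lane(T))
f=np.load("w3.npz");T=ray("wrist",[[158,313],[458,328]],73,(f["R"],f["t"]));print(lane(T))
E
```

```text
[[-184.05240324   66.43540831]
 [-264.99131387   74.61910153]]
[[-183.18019835   58.25082981]
 [-265.02524779   62.59319263]]
```

The box's left edge is now at y = +58 (front) and +63 (rear). That puts it centred within about 1 mm, with ~0.05 rad of yaw left. A two-finger push from behind will square it up.

```bash
python3 - <<'E'
from h import *
ctrl.move_l(W(-228,120,60),vel=100)
ctrl.move_l(W(-240,125,170),vel=150)
ctrl.gripper_to(70)
R=Rdown(psi,0.08)
ctrl.move_ptp(W(-325,0,170),R)
ctrl.move_l(W(-325,0,59),vel=120)
p,d,Rt=snap("w4a")
ctrl.move_l(W(-290,0,59),vel=60)
ctrl.move_l(W(-262,0,59),vel=25)
s=sensors.read_state();print(s["t"],lane(s["eef_pos"]),s["eef_pos"][2],s["force"])
p,d,Rt=snap("w4")
E
```

```text
14.175 [[-2.61895855e+02  5.73916987e-02]] 58.962588228741524 [ 0.05749575 -0.33704674 -0.551462  ]
```

View pics/w4.png

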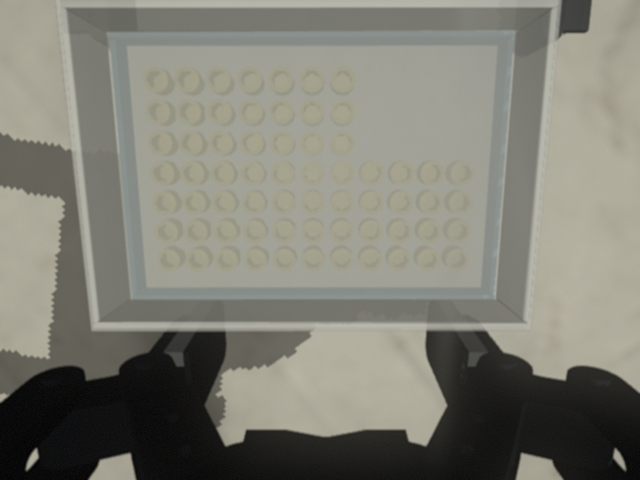

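View pics/w4a.png

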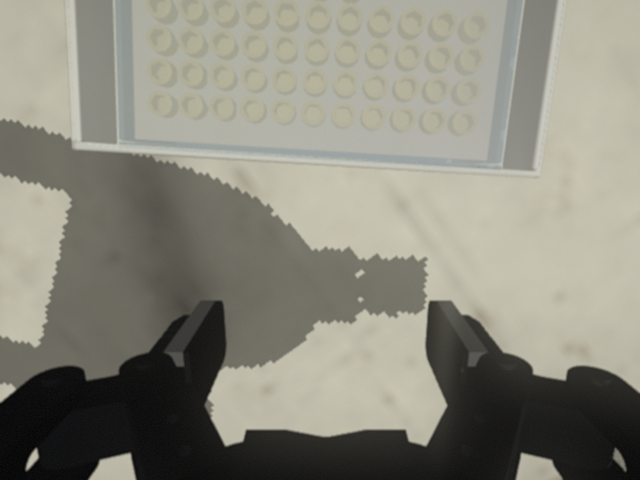

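```bash
python3 - <<'E'
from h import *
for n,px in(("w4a",[[75,149],[540,175]]),("w4",[[93,329],[529,327],[60,4],[559,4]])):
    f=np.load(n+".npz");T=lane(ray("wrist",px,73,(f["R"],f["t"])));print(T.round(1).tolist(),T.mean(0),"yaw",ang(T[0]-T[1])-np.pi/2)
E
```

```text
[[-265.7, 62.5], [-272.3, -55.6]] [-269.027194      3.46831569] yaw -0.055677527401885474
[[-250.2, 63.1], [-249.7, -55.0], [-169.1, 62.6], [-169.2, -55.0]] [-209.54421895    3.928318  ] yaw 0.004381134598118619
```

Square now (yaw ~0), but centred at y≈+4. There's time, so I'll nudge it 4 mm right before it enters the lane and check again from above.

```bash
python3 - <<'E'
from h import *
ctrl.move_l(W(-310,0,59),vel=120)
ctrl.move_l(W(-310,0,150),vel=200)
ctrl.gripper_to(40)
ctrl.move_ptp(W(-213,120,170),Rdown(psi-np.pi/2,0.08))
ctrl.move_l(W(-213,120,60),vel=150)
ctrl.move_l(W(-213,85,60),vel=80)
ctrl.move_l(W(-213,72.3,60),vel=20)
s=sensors.read_state();print(s["t"],lane(s["eef_pos"]),s["force"])
ctrl.move_l(W(-213,110,60),vel=120)
ctrl.move_l(W(-213,125,170),vel=200)
ctrl.gripper_to(70)
ctrl.move_ptp(W(-190,0,330),Rdown(psi,0.0))
p,d,Rt=snap("w5");print(sensors.read_state()["t"])
cv2.imwrite("pics/w5z.png",cv2.convertScaleAbs(cv2.resize(p[150:390,200:500],None,fx=2.5,fy=2.5,interpolation=cv2.INTER_CUBIC),alpha=1.5)[:,:,::-1])
E
```

```text
19.7917 [[-212.99912818   72.38777624]] [-0.92400803  0.4656107   0.84763941]
22.9667
```

View pics/w5.png

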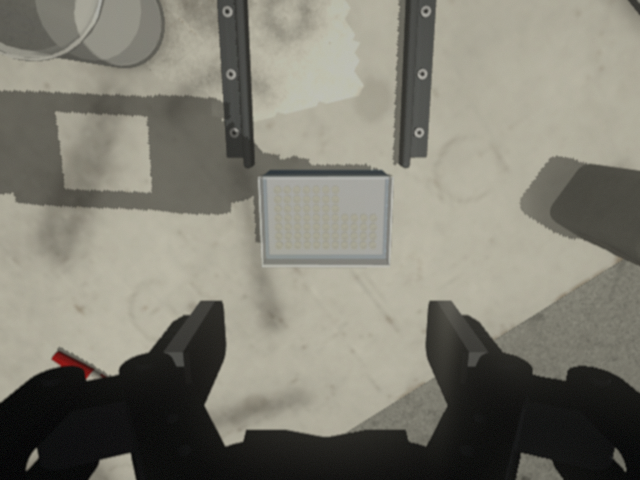

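View pics/w5z.png

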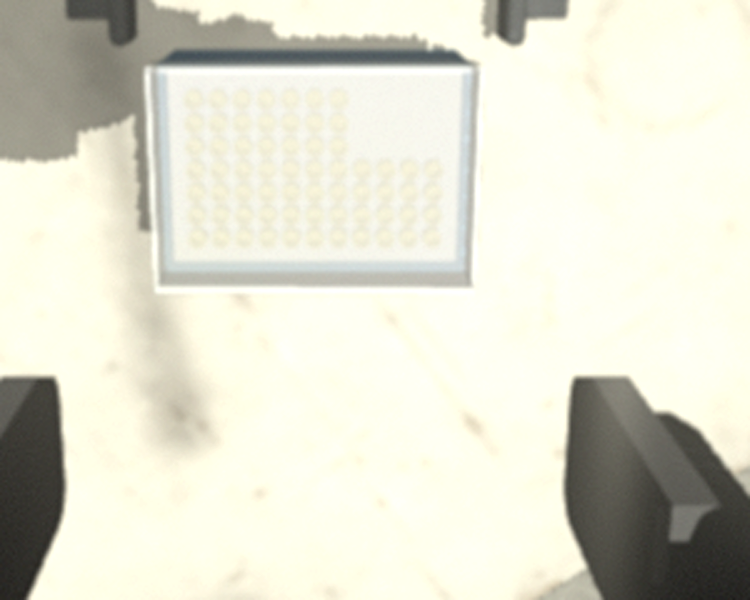

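```bash
python3 - <<'E'
from h import *
f=np.load("w5.npz");Rt=(f["R"],f["t"]);g=lambda px,z:lane(ray("wrist",np.array(px)/2.5+[200,150],z,Rt)).round(1)
T=g([[149,67],[477,66],[471,288],[158,290]],73);print(T.tolist(),T.mean(0),ang(T[0]-T[1])-np.pi/2,ang(T[3]-T[2])-np.pi/2)
F=g([[178,51],[457,50]],0);print("front base",F.tolist())
print("rail tips",g([[122,45],[511,45]],25).tolist())
print("screws",lane(ray("wrist",[[227,12],[231,74],[235,132],[425,12],[422,74],[419,132]],3,Rt)).round(1).tolist())
E
```

```text
[[-167.2, 58.7], [-166.9, -56.2], [-248.7, -57.2], [-249.5, 58.8]] [-208.075    1.025] 0.002610960124355133 0.006896442388348634
front base [[-168.9, 57.7], [-168.6, -58.7]]
rail tips [[-164.1, 76.4], [-164.2, -76.5]]
screws [[-20.4, 93.9], [-75.1, 93.4], [-130.1, 92.6], [-20.6, -93.0], [-75.4, -93.4], [-130.3, -93.6]]
```

Now y≈0–1 mm and yaw≈0.005 rad. Pushing in, with a check partway.

```bash
python3 - <<'E'
from h import *
R=Rdown(psi,0.08)
ctrl.move_ptp(W(-320,-0.5,170),R)
ctrl.move_l(W(-320,-0.5,59),vel=150)
ctrl.move_l(W(-275,-0.5,59),vel=60)
print(ctrl.move_l(W(-190,-0.5,59),vel=30,threshold=12))
s=sensors.read_state();print(s["t"],lane(s["eef_pos"]),s["force"])
p,d,Rt=snap("w6")
E
```

```text
False
28.575 [[-190.05982603   -0.49385732]] [-0.92692369 -1.04988353  0.02233101]
```

View pics/w6.png

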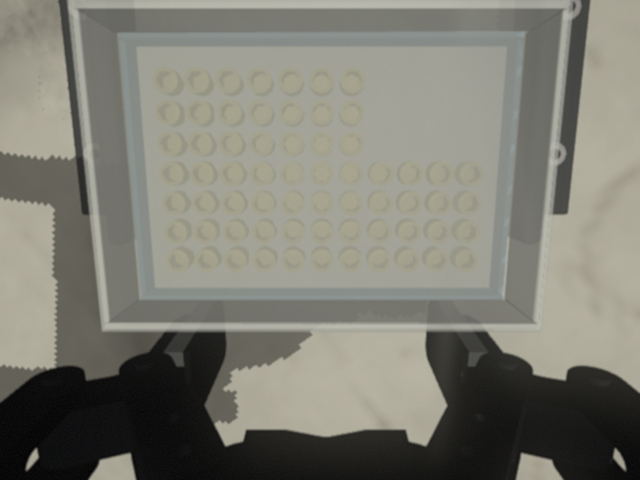

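The box stays square, with its rear edge from (103,329) to (540,327), and the rail feet show evenly on both sides. I'll carry on to the stop, ending on contact.

```bash
python3 - <<'E'
from h import *
f=np.load("w6.npz");T=lane(ray("wrist",[[68,8],[572,9],[540,327],[103,329]],73,(f["R"],f["t"])));print(T.round(1).tolist(),T.mean(0))
print(ctrl.move_l(W(-115,-0.5,59),vel=30,threshold=12))
print(ctrl.move_l(W(-85,-0.5,59),vel=12,threshold=8))
s=sensors.read_state();print(s["t"],lane(s["eef_pos"]),s["force"])
p,d,Rt=snap("w7")
s=sensors.read_state();print(s["t"],lane(s["eef_pos"]),s["force"],s["force"][:2]@u)
E
```

```text
[[-98.1, 60.3], [-98.4, -58.7], [-177.8, -58.5], [-178.3, 59.9]] [-138.15490753    0.7205105 ]
False
True
33.175 [[-94.41802106  -0.22755741]] [-0.28484392 -0.52592263  0.7039222 ]
33.425 [[-94.55890892   0.61110282]] [0.39230428 0.09862856 0.08757834] 0.3135954550033166
```

View pics/w7.png

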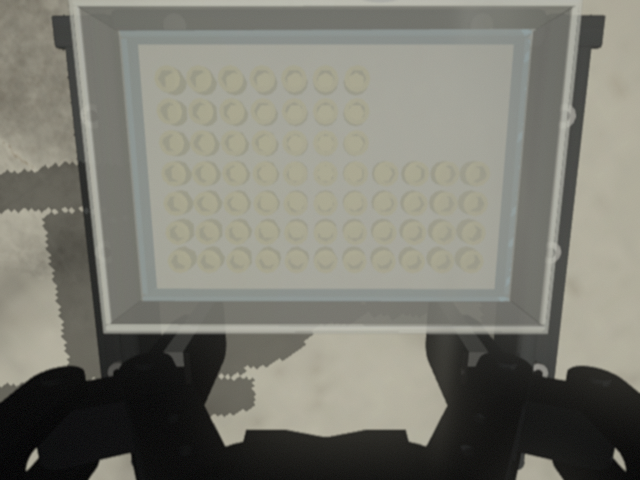

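```bash
python3 - <<'E'
from h import *
print(ctrl.move_l(W(-86,-0.5,59),vel=5,threshold=8))
s=sensors.read_state();print(s["t"],lane(s["eef_pos"]),s["force"]@[*u,0])
# retreat, lift, look
ctrl.move_l(W(-150,0,59),vel=60)
ctrl.move_l(W(-170,0,200),vel=200)
ctrl.move_ptp(W(-60,0,330),Rdown(psi,0.0))
p,d,Rt=snap("w8");print(sensors.read_state()["t"])
cv2.imwrite("pics/w8z.png",cv2.convertScaleAbs(cv2.resize(p[120:340,180:480],None,fx=2.5,fy=2.5,interpolation=cv2.INTER_CUBIC),alpha=1.5)[:,:,::-1])
E
```

```text
True
34.225 [[-94.35357758   0.6503134 ]] -0.371468385125867
37.125
```

View pics/w8.png

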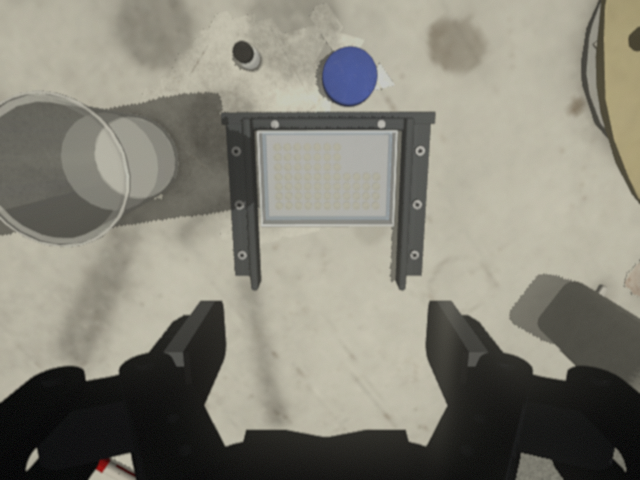

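View pics/w8z.png

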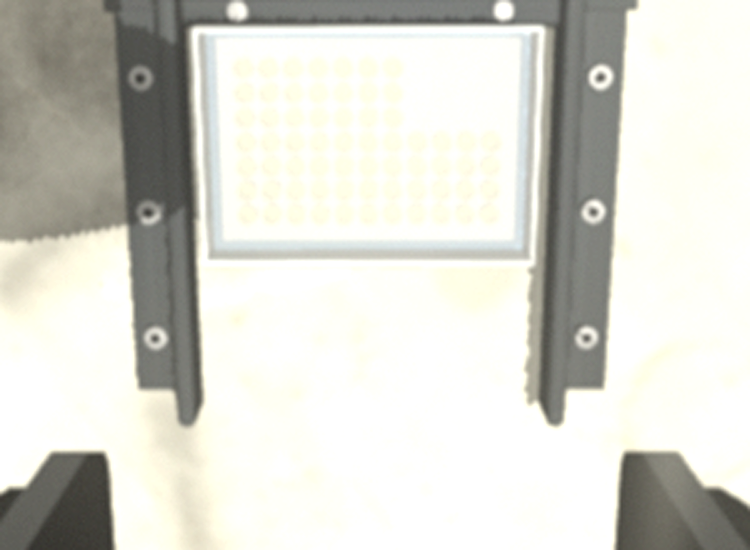

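```bash
python3 - <<'E'
from h import *
f=np.load("w8.npz");Rt=(f["R"],f["t"]);g=lambda px,z:lane(ray("wrist",np.array(px)/2.5+[180,120],z,Rt)).round(1)
T=g([[191,27],[545,27],[530,261],[209,261]],73);print(T.tolist(),T.mean(0),ang(T[0]-T[1])-np.pi/2,ang(T[3]-T[2])-np.pi/2)
print("rail tips",g([[188,424],[554,424]],25).tolist())
print("stop far/near top edge?",g([[340,22]],30).tolist(), "screws on stop",g([[237,11],[504,11]],30).tolist())
print("screws",g([[140,77],[148,212],[155,338],[600,77],[593,212],[586,338]],3).tolist())
f=np.load("w7.npz");T=lane(ray("wrist",[[75,7],[580,8],[547,332],[103,332]],73,(f["R"],f["t"])));print(T.round(1).tolist(),T.mean(0))
p,_=optics.grab_frame("scene");cv2.imwrite("pics/s8.png",cv2.resize(p[150:400,180:480],None,fx=2.6,fy=2.4,interpolation=cv2.INTER_CUBIC)[:,:,::-1])
p,_=optics.grab_frame("top");cv2.imwrite("pics/t8.png",cv2.convertScaleAbs(cv2.resize(p[155:345,250:460],None,fx=3,fy=3,interpolation=cv2.INTER_CUBIC),alpha=1.6)[:,:,::-1])
E
```

```text
[[-0.1, 60.6], [-0.4, -59.2], [-81.5, -57.3], [-81.3, 57.8]] [-40.825   0.475] -0.0025041683882620625 -0.0017376177125305592
rail tips [[-163.0, 77.1], [-163.1, -77.5]]
stop far/near top edge? [[1.1, 11.3]] screws on stop [[5.2, 50.0], [4.9, -50.4]]
screws [[-20.5, 93.7], [-76.2, 93.6], [-131.7, 93.7], [-21.0, -93.5], [-76.6, -93.6], [-131.9, -93.6]]
[[-2.8, 58.9], [-3.1, -58.4], [-82.9, -58.7], [-83.1, 60.3]] [-42.99839989   0.52350804]
```

View pics/s8.png

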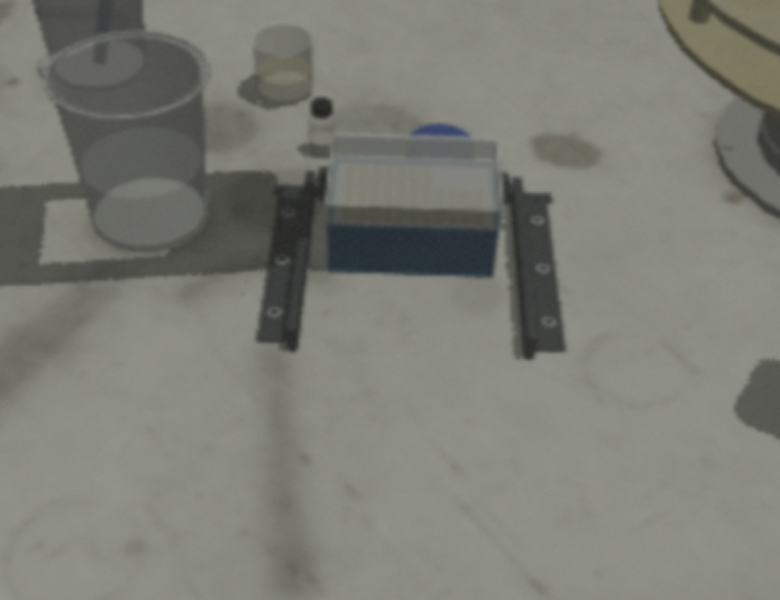

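The wrist view puts the box at x≈-41 to -43 and y≈+0.5, square, with the rails clear on both sides. The 8 N trigger left no residual force, so I'll confirm the seating with one firmer push.

```bash
python3 - <<'E'
from h import *
R=Rdown(psi,0.08)
ctrl.move_ptp(W(-170,0,200),R)
ctrl.move_l(W(-130,0,59),vel=150)
ctrl.move_l(W(-100,0,59),vel=50)
ctrl.hold(0.2)
f0=sensors.read_state()["force"];print("free",f0[:2]@u)
for x in np.arange(-98,-88,0.75):
    b=ctrl.move_l(W(x,0,59),vel=10,threshold=30); ctrl.hold(0.15)
    s=sensors.read_state();f=s["force"][:2]@u;print(round(x,2),b,lane(s["eef_pos"]).round(2).tolist(),round(f,2))
    if b or abs(f-f0[:2]@u)>15: break
print(s["t"])
E
```

```text
free -0.07251270665713812
-98.0 False [[-98.0, 0.01]] -0.44
-97.25 False [[-97.26, 0.01]] 0.88
-96.5 False [[-96.52, 0.0]] -0.16
-95.75 False [[-95.74, 0.01]] -0.56
-95.0 False [[-94.98, 0.01]] 0.19
-94.25 False [[-94.47, -0.04]] -1.13
-93.5 False [[-94.3, -0.05]] -6.14
-92.75 False [[-94.26, -0.06]] -6.96
-92.0 False [[-94.17, -0.04]] -8.71
-91.25 False [[-94.12, -0.08]] -10.57
-90.5 False [[-94.03, -0.09]] -13.25
-89.75 False [[-93.98, -0.1]] -14.19
-89.0 False [[-93.92, -0.08]] -16.89
45.3167
```

The tool blocks rigidly at -94.4 mm while the force climbs to 17 N, so the box is hard against the stop. Retreat, check and hand in.

```bash
python3 - <<'E'
from h import *
ctrl.move_l(W(-150,0,59),vel=80)
ctrl.move_l(W(-170,0,200),vel=200)
ctrl.move_ptp(W(-60,0,330),Rdown(psi,0.0))
p,d,Rt=snap("w9")
q=np.load("w8.npz")["p"];print("diff vs w8",[int((cv2.absdiff(p,q)[a:b,c:e].max(2)>40).sum()) for a,b,c,e in((30,110,220,400),(110,300,210,450))])
ctrl.finish_job();print(sensors.read_state()["t"])
E
```

```text
diff vs w8 [0, 0]
the job is handed in; nothing more can be done
the job is handed in; nothing more can be done
```

View pics/w9.png

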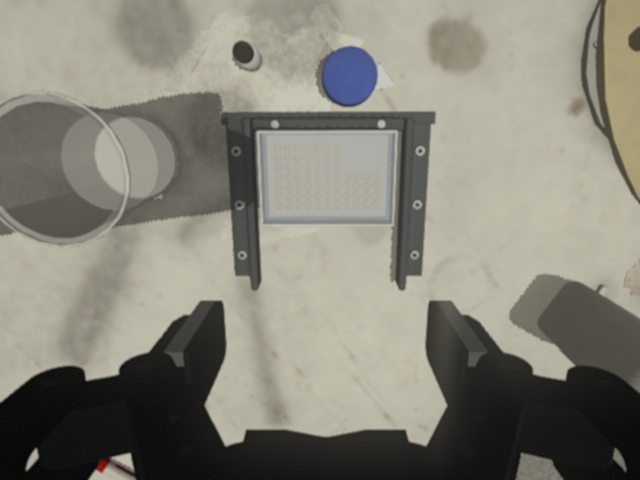

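The box is home against the end stop, and I handed the job in at roughly 48 s of the 67 s allowed. I pushed it without grasping or lifting: two nudges from the left side to centre it, and two-finger pushes from behind to square it and drive it in. The fingertips stayed above rail height throughout.

**Seating:** on a last push the tool stopped dead at lane x ≈ -94 mm while the force rose to about 17 N, so the box is hard against the stop.

**Position:** the wrist camera puts the box at x ≈ -41 to -43 mm (home is -42), y ≈ +0.5 mm, and within 0.003 rad of square. In the pictures the rails are clear on both sides, and the vial and cap did not move between the last two views. I did not check the small beaker separately, but no move went near it.

**Disagreements:**
- My first 8 N contact stops left no lasting force, so I repeated the push more firmly to be sure.
- The measured lid width was 115–120 mm instead of 122 mm, so I averaged opposite edges to find the centre.

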